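Put the marker and the peeler upright in the tool holder

TASK

Put the two hand tools away in the steel tool holder: take the felt marker and the peeler from their sloping rests, stand the marker (either end down) in the small sleeve and the peeler blade down in the large sleeve, each all the way to the bottom, and let go. Leave the beaker and the gourd behind the holder where they are.

Things in the scene. Friction and masses are not known exactly. Their poses are not given: they have to be found in the camera images.
- marker: black felt marker, 136 mm long, 18 x 18 mm across. Origin at mid length on its underside; y runs along it (ends at -68 and +68 mm), z through its thickness. At the start it lies on rest_short at 58 degrees to the table, +y end low against the stop, the upper 66 mm projecting free.
- marker_mid (a point): centre of the marker (9 mm above its origin), same axes as the marker
- peeler: hand peeler 170 mm long: yellow handle 24 mm wide (y), 17 mm thick (z), from x = -85 to +20 mm; steel blade 14 x 6 mm from there to x = +85. Origin at mid length on its underside; x points to the blade. At the start it lies on rest_long at 58 degrees to the table, blade low against the stop, the top 48 mm of the handle projecting free.
- peeler_tip (a point): the blade end of the peeler, at x = +85, y = 0, z = 3 mm of the peeler, same axes
- holder: fixed tool holder: base plate 85 x 165 mm, 4 mm thick, carrying two upright open-topped steel sleeves 94 mm apart along its y axis, walls 3 mm, inner floors 8 mm above the table. Origin under the centre of the base plate, z up. A low strip (38 mm high) joins the sleeves. Its x axis points roughly away from the robot.
- small_mouth (a point): centre of the mouth of the small sleeve, 68 mm above the table: inside 26 x 26 mm, 60 mm deep. It is at y = +47 mm of the holder. Axes as the holder's.
- large_mouth (a point): centre of the mouth of the large sleeve, 103 mm above the table: inside 25 mm along x and 31 mm along y, 95 mm deep. It is at y = -47 mm of the holder. Axes as the holder's.
- rest_short: fixed aluminium rest of the marker: a channel 21 mm wide inside and 70 mm long, rising at 58 degrees towards its +x, with 4 mm side lips and a stop at the low end, on a base plate 125 x 75 mm. Origin on the table, z up; the channel's floor starts at x = -55, z = 16 mm. The two rests may stand either way round (left or right).
- rest_long: fixed aluminium rest of the peeler: as rest_short, but the channel is 28 mm wide inside and 122 mm long.
- beaker: bystander: loose green plastic beaker, 78 mm across, 109 mm high, origin under its centre. To be left alone.
- gourd: bystander: loose green gourd, 184 mm long (y), 43 mm wide, 38 mm high, origin under its centre. To be left alone.
Not all that is in view belongs to the job. What is shaped like the marker but orange is not meant.

How it is judged (in metres and radians):
At the end, for the whole second after the job is handed in: Marker upright in the small sleeve (within 0.25 rad, either end down), centre within 12 mm of its axis in x and y and 14 mm of mouth height. Peeler upright in the large sleeve (within 0.4 rad), blade end at least 83 mm below the mouth. Both at rest (under 0.04 m/s) (x of marker_mid in the frame of small_mouth between -0.012 and 0.012 m and y of marker_mid in the frame of small_mouth between -0.012 and 0.012 m and z of marker_mid in the frame of small_mouth between -0.014 and 0.014 m and (angle between marker_mid's own y axis and vertical below 0.25 rad or angle between marker_mid's own y axis and vertical above 2.89 rad) and x of peeler_tip in the frame of large_mouth between -0.016 and 0.016 m and y of peeler_tip in the frame of large_mouth between -0.019 and 0.019 m and z of peeler_tip in the frame of large_mouth below -0.083 m and angle between peeler_tip's own x axis and vertical above 2.74 rad and linear speed of each of marker, peeler below 0.04 m/s); the robot touches nothing.
It fails at once if the beaker is shifted by more than 25 mm (distance of beaker from where it was at the start of the episode above 0.025 m).
It fails at once if the gourd is shifted by more than 25 mm (distance of gourd from where it was at the start of the episode above 0.025 m).
It also fails if it takes over 72 s, if anything falls off the work surface, if the arm or the gripper's body presses on something with over 40 N, if the wrist force passes 120 N, or if a joint passes its speed limit or range.

ROBOT

A 6-joint arm with a two-finger parallel gripper is mounted at the origin on a cart in front of the work surface, level with it; the furniture and walls round the work are solid. World frame = base frame: x ahead of the robot, y to its left, z up, the work surface at z = 0. Lengths are in m, angles in degrees, forces in N, time in s.
With the tool pointing down it reaches from about 0.3 to 0.75 m from the base axis. Payload 8.5 kg.
Tool frame: the origin (TCP) lies on the centre line of the jaws, within the pads' length; the fingertips stand 19 mm ahead of it and the grasp point (between the pads) is the TCP; z points along the fingers, x is the direction in which the jaws open and shut, and the axes are right-handed (so a half turn about z gives the same grasp; the last joint's range is limited). The gripper opens to 85 mm and grips with 20 to 120 N. Pads are 22 mm wide; open, the fingers measure 114 mm over their backs; the gripper's body (76 mm by 85 mm) begins 54 mm behind the grasp point. The pads swing forward as they close: fully open they stand 13 mm farther back than shut.
Start: joints at [-77.252, 21.807, 74.336, -0, 83.858, -12.336], TCP at [0.233, -0.498, 0.25] pointing down, gripper open.
Joint ranges: [-178.18, 178.18], [-50.72, 133.34], [12.68, 142.11], [-81.47, 261.47], [9.98, 163.14], [-165.26, 165.26]. Speed limits (degrees/s): [136.94, 136.94, 180, 180, 180, 180].

INTERFACE

Orientations are given as a 3x3 rotation matrix whose columns are the frame's x, y, z axes.
In Python, from rig import env, cams, order gives the robot as it stands.
- The arm moves only by the tool step_arm, never from a script. Its argument "steps" is a list of rows, each an object with "xyz": the shift along the tool's x, y, z normalised to -1 to 1, where 1 is 0.04 m, a list of three; "turn": the turn, a rotation vector about the tool's x, y, z normalised to -1 to 1, where 1 is 0.08 rad, a list of three; "gripper": the gripper command: -1 is shut, 1 is fully open, values between are in proportion. A call has 1 to 20 rows; each row shifts and turns the commanded pose from where the row before left it, along the tool's axes as they then stand; what a row does not reach is not made up. A row lasts 1/12 s, in which the tool goes at most 41.7 mm and 7.16 degrees, less where a joint would pass 70% of its speed; a pose out of reach is approached as far as the arm can. A call with a number of a shift or a turn outside -1 to 1 is refused whole. A call with a gripper value outside its range is refused whole. The fingers move at their own pace and stop on an object; "squeeze" is the grip in N (left out, the last holds). Time passes only in rows, so rows that do not move let the fingers close. It gives the time, the measured TCP pose, the force and the opening at its end, in the units of the state.
- env.observe(): the state, without advancing time (a new reading comes with each control period).
- cams.get_image(name): name is "side" or "top" or "wrist"; returns (picture, depth): 384x512x3 uint8, red, green, blue; 384x512 float32, m along the optical axis (not along the pixel's ray), 0 where there is no reading.
- cams.camera_info(name): a dict with "fx", "fy", "cx", "cy" (pixels), "extrinsics" (4x4, takes a point from camera to world coordinates). Camera axes: x right, y down, z forward; pixel columns grow to the right and rows downward; lengths in m; the calibration is good to about 2 mm. A picture is of the moment at which its call begins: read the wrist's pose just before it. camera_info takes no time and is no camera call; for the wrist camera it gives the pose at the moment of the call.
- order.close_job(): hands the job in, once; it reports no verdict.
The state is a dict: "time_s": time; "q": joint angles; "qvel": joint speeds; "joint_efforts": joint torques, N m; "position": TCP position; "tool_rot": TCP orientation; "ft_force": force on the tool from outside, world axes, zero at the start; "wrist_torque": the same for the moment, N m; "grip_width": finger opening in m.
Only numpy, scipy, OpenCV 4.12 (cv2) and the standard library are available. Lean on these libraries where they do the work, as an engineer would, in place of code of your own. Each camera call takes 0.05 s, during which the arm holds its last target. There are 200 camera calls.

## Working session

There is one attempt and no reset: what is moved stays moved. The work goes in short steps, Python scripts to look and compute and a tool call to move; the robot and the scene stay as the last step left them, time stands still between calls to the robot, and variables do not carry over. Pictures are saved under pics/ and viewed, about 8 in all and at most 12, crops included, and the job is handed in when it is done.

Besides the shell and the picture viewer there is one more tool, called after "Emit:" as a command line: name --argument value ..., lists and objects as JSON in quotes. step_arm: Moves the arm, as the interface text tells. Scaled input: -1 to 1 covers 0.04 m each way for a shift and 0.08 rad each way for a turn. Its arguments: {"type":"object","properties":{"steps":{"type":"array"},"squeeze":{"type":"number"}},"required":["steps"]}

```bash
ls; mkdir -p pics
cat > h.py <<'E'
import numpy as np, cv2
from rig import env, cams, order
def grab(n):
    K=cams.camera_info(n); im,d=cams.get_image(n); return im,d,K
def cloud(d,K):
    v,u=np.mgrid[:d.shape[0],:d.shape[1]]
    P=np.stack([(u-K['cx'])/K['fx']*d,(v-K['cy'])/K['fy']*d,d],-1)
    E=np.array(K['extrinsics']); return P@E[:3,:3].T+E[:3,3]
E
python3 - <<'E'
from h import *
ims=[]
for n in ['side','top','wrist']:
    im,d,K=grab(n); np.savez(f'pics/{n}0.npz',im=im,d=d,K=np.array(K,dtype=object)); ims.append(im)
    print(n,K['fx'],np.round(K['extrinsics'],3).tolist())
cv2.imwrite('pics/a.png',np.vstack(ims[:2])[:,:,::-1]); 
s=env.observe();print(s['time_s'],s['position'],np.round(s['tool_rot'],3).tolist())
E
python3 -c "
import cv2;a=cv2.imread('pics/a.png');cv2.imwrite('pics/side.png',a[:384]);cv2.imwrite('pics/top.png',a[384:])"
```

```text
pics
side 448.4532567511314 [[-0.949, -0.22, 0.227, 0.365], [-0.316, 0.641, -0.699, 0.733], [0.008, -0.735, -0.678, 0.804], [0.0, 0.0, 0.0, 1.0]]
top 361.3958448315209 [[-0.022, -0.994, 0.106, 0.49], [-1.0, 0.022, -0.001, 0.014], [-0.001, -0.106, -0.994, 1.129], [0.0, 0.0, 0.0, 1.0]]
wrist 310.16781459667084 [[0.422, -0.869, -0.258, 0.299], [-0.906, -0.405, -0.119, -0.467], [-0.001, 0.284, -0.959, 0.373], [0.0, 0.0, 0.0, 1.0]]
0.15 [ 0.23311126 -0.49793895  0.24986405] [[0.424, -0.906, -0.0], [-0.906, -0.424, 0.001], [-0.001, -0.0, -1.0]]
```

View pics/side.png

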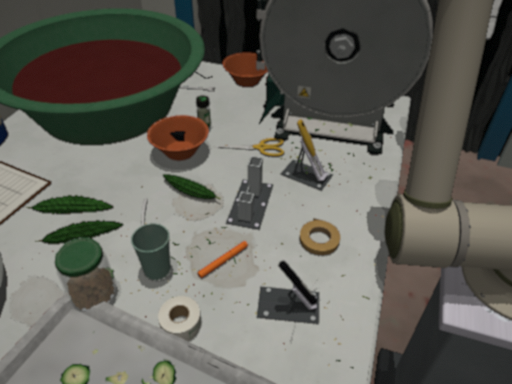

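View pics/top.png

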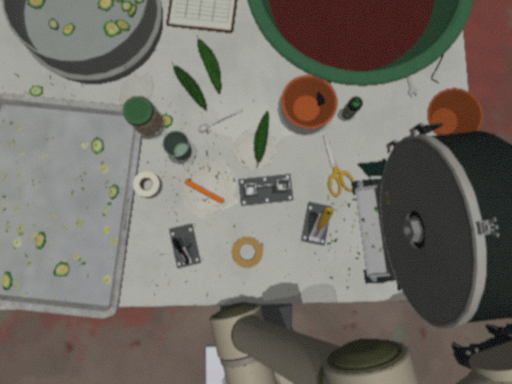

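Run:
```python
from h import *
def fit(P):
    c=P.mean(0); u,s,v=np.linalg.svd(P-c); t=(P-c)@v[0]; return c,v[0],s/np.sqrt(len(P)),t.min(),t.max()
sc=[]
for n,bm,bp,bh in [('side',(270,250,330,312),(288,112,340,185),(222,148,278,232)),('top',(165,222,203,270),(300,200,336,248),(234,170,298,210))]:
    z=np.load(f'pics/{n}0.npz',allow_pickle=True); im,d,K=z['im'],z['d'],z['K'].item(); P=cloud(d,K)
    hsv=cv2.cvtColor(im,cv2.COLOR_RGB2HSV)
    np.set_printoptions(precision=4,suppress=True)
    for nm,b,m in [('marker',bm,hsv[...,2]<45),('peeler',bp,(hsv[...,0]>15)&(hsv[...,0]<35)&(hsv[...,1]>110))]:
        M=np.zeros(d.shape,bool); M[b[1]:b[3],b[0]:b[2]]=1
        Q=P[M&m&(d>0)&(P[...,2]>.03)]; print(n,nm,len(Q)); 
        if len(Q)>10:
            for _ in range(2):
                c,v,s,a,bb=fit(Q); r=np.linalg.norm((Q-c)-np.outer((Q-c)@v,v),axis=1); Q=Q[r<.016]
            v=v*np.sign(v[2]); print(c,v,'elev',np.degrees(np.arcsin(v[2])),'az',np.degrees(np.arctan2(v[1],v[0])),s,a,bb,Q.min(0),Q.max(0))
    b=bh;M=np.zeros(d.shape,bool); M[b[1]:b[3],b[0]:b[2]]=1
    for lo,hi in [(.06,.076),(.095,.111)]:
        Q=P[M&(P[...,2]>lo)&(P[...,2]<hi)&(d>0)]; print('hold',lo,len(Q),Q.mean(0),Q.min(0),Q.max(0))
    for nm,b in [('m',bm),('p',bp),('h',bh)]:
        sc.append(cv2.resize(im[b[1]-8:b[3]+8,b[0]-8:b[2]+8],(260,290),interpolation=cv2.INTER_CUBIC))
cv2.imwrite('pics/b.png',np.vstack([np.hstack(sc[:3]),np.hstack(sc[3:])])[...,::-1])
```

```text
side marker 340
[0.4397 0.2252 0.0883] [0.5203 0.0958 0.8486] elev 58.05719432561457 az 10.4314840820384 [0.0384 0.0036 0.002 ] -0.05873771255625214 0.07125243399587057 [0.3998 0.2103 0.0301] [0.4762 0.2347 0.1397]
side peeler 218
[ 0.5239 -0.1827  0.1259] [ 0.4823 -0.1151  0.8684] elev 60.27313973415955 az -13.417375047573598 [0.0272 0.0051 0.0025] -0.048021584586045996 0.053164158577544356 [ 0.4978 -0.1981  0.0782] [ 0.5495 -0.1738  0.1667]
hold 0.06 170 [ 0.6188 -0.019   0.0663] [ 0.6005 -0.0972  0.0601] [0.6389 0.0326 0.076 ]
hold 0.095 88 [ 0.6252 -0.0774  0.0998] [ 0.6081 -0.0986  0.095 ] [ 0.6409 -0.0579  0.105 ]
top marker 95
[0.4496 0.2169 0.1048] [0.5292 0.1308 0.8383] elev 56.964230253484494 az 13.881599134447523 [0.0353 0.0037 0.0023] -0.04242142597692897 0.0896238758019779 [0.4006 0.2057 0.0302] [0.4772 0.2281 0.1416]
top peeler 159
[ 0.5264 -0.1894  0.1356] [ 0.5101 -0.1129  0.8527] elev 58.505886239133034 az -12.477606482810907 [0.0281 0.0058 0.0018] -0.040605536659502645 0.06525209980217628 [ 0.4958 -0.2036  0.0783] [ 0.5506 -0.1784  0.17  ]
hold 0.06 67 [ 0.6195 -0.0162  0.068 ] [ 0.6006 -0.0974  0.0606] [0.6398 0.0292 0.0749]
hold 0.095 56 [ 0.6259 -0.0796  0.1021] [ 0.6092 -0.0982  0.0952] [ 0.6409 -0.0606  0.1067]
```

View pics/b.png

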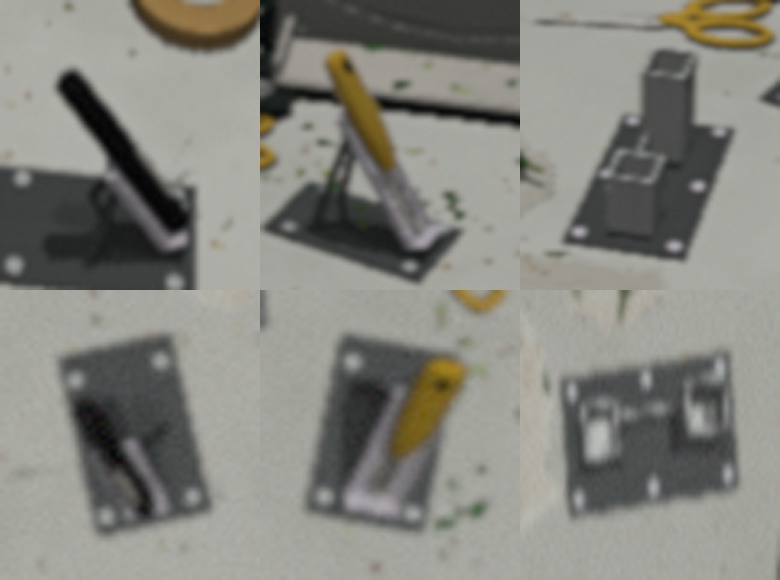

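Run:
```python
from h import *
np.set_printoptions(precision=4,suppress=True)
z=np.load('pics/top0.npz',allow_pickle=True); im,d,K=z['im'],z['d'],z['K'].item(); P=cloud(d,K)
zs=np.load('pics/side0.npz',allow_pickle=True); Ps=cloud(zs['d'],zs['K'].item()); ims=zs['im']
E=K['extrinsics']
def ray(px,h):
    px=np.atleast_2d(px).astype(float); r=np.c_[(px[:,0]-K['cx'])/K['fx'],(px[:,1]-K['cy'])/K['fy'],np.ones(len(px))]@E[:3,:3].T
    return E[:3,3]+r*((h-E[2,3])/r[:,2])[:,None]
hsv=cv2.cvtColor(im,cv2.COLOR_RGB2HSV)
big=hsv[...,2]<125
for nm,b in [('rs',(160,215,210,275)),('rl',(296,195,338,250)),('h',(230,165,300,212))]:
    M=np.zeros(d.shape,np.uint8); M[b[1]:b[3],b[0]:b[2]]=1; M=((M>0)&big&(hsv[...,1]<90)).astype(np.uint8)
    n,l,st,_=cv2.connectedComponentsWithStats(M); k=1+st[1:,4].argmax()
    c=max(cv2.findContours((l==k).astype(np.uint8),0,1)[0],key=cv2.contourArea)[:,0]
    W=ray(c,.004)[:,:2].astype(np.float32)*1000
    r=cv2.minAreaRect(W); print(nm,r, cv2.boxPoints(r).round(1).tolist())
# sleeve tops & plate from both clouds
for nm,b,Q0 in [('top',(230,165,300,212),P),('side',(222,148,278,240),Ps)]:
    Q=Q0[b[1]:b[3],b[0]:b[2]].reshape(-1,3)
    A=Q[(Q[:,2]>.06)&(Q[:,2]<.076)&(Q[:,1]>-.035)]; B=Q[(Q[:,2]>.094)&(Q[:,2]<.112)]
    for A in (A,B): print(nm,len(A),A.mean(0),cv2.minAreaRect(A[:,:2].astype(np.float32)*1000), np.median(A[:,2]))
    C=Q[(Q[:,2]>.03)&(Q[:,2]<.045)]
for nm,Q in (('t',P),('s',Ps)):
    Q=Q[(Q[...,2]>.03)&(Q[...,0]>.3)&(Q[...,0]<.75)&(Q[...,1]<-.22)&(Q[...,1]>-.6)]; 
    for lo in (.03,.1,.2,.3,.4,.5):
        S=Q[(Q[:,2]>lo)&(Q[:,2]<lo+.1)]; 
        if len(S):print(nm,lo,len(S),np.percentile(S[:,1],[98,99.8]),S.min(0),S.max(0))
```

```text
rs ((452.5359191894531, 220.69175720214844), (124.16899871826172, 75.13322448730469), 11.66810417175293) [[384.1000061035156, 244.89999389648438], [399.29998779296875, 171.3000030517578], [520.9000244140625, 196.5], [505.70001220703125, 270.0]]
rl ((511.72003173828125, -187.07427978515625), (74.96815490722656, 124.26814270019531), 77.52816772460938) [[443.0, -210.3000030517578], [564.2999877929688, -237.10000610351562], [580.5, -163.89999389648438], [459.1000061035156, -137.10000610351562]]
h ((620.3820190429688, -33.434364318847656), (83.94218444824219, 165.71798706054688), 4.843420505523682) [[571.5999755859375, 45.599998474121094], [585.5999755859375, -119.5], [669.2000122070312, -112.5], [655.2000122070312, 52.70000076293945]]
top 46 [0.6173 0.0127 0.0679] ((617.8280639648438, 13.29959487915039), (31.884023666381836, 31.643861770629883), 5.13875675201416) 0.0681518046391979
top 59 [ 0.6254 -0.0796  0.1017] ((625.783203125, -80.00175476074219), (30.804506301879883, 36.61687088012695), 4.672635555267334) 0.10234588940262435
side 98 [0.6171 0.0159 0.0648] ((617.250244140625, 14.7489
[... 443 characters left out ...]
[ 0.3    -0.3793  0.2001] [ 0.7091 -0.3311  0.3   ]
t 0.3 5025 [-0.3419 -0.3331] [ 0.3    -0.5178  0.3   ] [ 0.7091 -0.3308  0.4   ]
t 0.4 10612 [-0.3499 -0.3472] [ 0.3019 -0.4902  0.4   ] [ 0.7066 -0.3447  0.5   ]
t 0.5 2658 [-0.3594 -0.3572] [ 0.4126 -0.4412  0.5   ] [ 0.5626 -0.3559  0.5519]
s 0.03 4100 [-0.3062 -0.2967] [ 0.3097 -0.5849  0.0301] [ 0.7494 -0.2955  0.1299]
s 0.1 3888 [-0.3458 -0.3175] [ 0.3014 -0.4819  0.1   ] [ 0.7191 -0.3114  0.2   ]
s 0.2 5523 [-0.3406 -0.3318] [ 0.3    -0.4197  0.2   ] [ 0.7123 -0.3277  0.3   ]
s 0.3 6722 [-0.3413 -0.3342] [ 0.3001 -0.3889  0.3   ] [ 0.7097 -0.3293  0.4   ]
s 0.4 842 [-0.3529 -0.3493] [ 0.3041 -0.3916  0.4   ] [ 0.5986 -0.3482  0.4263]
```

Run:
```python
from h import *
np.set_printoptions(precision=1,suppress=True)
A=np.radians(58); 
def fr(o,yaw):
    y=np.radians(yaw); X=np.array([np.cos(y),np.sin(y),0]);Y=np.array([-X[1],X[0],0]); Z=np.array([0,0,1.])
    u=np.cos(A)*X+np.sin(A)*Z; n=-np.sin(A)*X+np.cos(A)*Z
    return np.array([*o,0])-.055*X+.016*Z, np.stack([u,Y,n])
for n in ('top','side'):
    z=np.load(f'pics/{n}0.npz',allow_pickle=True); im,d=z['im'],z['d']; P=cloud(d,z['K'].item()); hsv=cv2.cvtColor(im,cv2.COLOR_RGB2HSV)
    for nm,o,yaw,m in [('mk',(.4525,.2207),11.7,hsv[...,2]<50),('pl',(.5117,-.1871),-12.5,(hsv[...,0]>15)&(hsv[...,0]<35)&(hsv[...,1]>110))]:
        o,R=fr(o,yaw); C=(P-o)@R.T*1000
        near=(abs(C[...,1])<25)&(C[...,0]>-15)&(C[...,0]<185)&(C[...,2]>-25)&(C[...,2]<35)&(d>0)&(P[...,2]>.02)
        Q=C[near&m]; print(n,nm,len(Q),'s',np.percentile(Q[:,0],[0,2,98,100]),'y',np.percentile(Q[:,1],[3,50,97]),'n',np.percentile(Q[:,2],[3,25,50,75,97]))
        for a in range(0,180,20):
            S=Q[(Q[:,0]>=a)&(Q[:,0]<a+20)]
            if len(S)>3: print('  ',a,len(S),np.percentile(S[:,1],[5,50,95]),np.percentile(S[:,2],[5,50,95]))
        W=C[near&(hsv[...,2]>140)&(hsv[...,1]<40)]; print('  white n',len(W),np.percentile(W,[5,50,95],axis=0).tolist() if len(W) else '')
```

```text
top mk 104 s [ 12.9  19.7 143.5 144.8] y [-7.9 -3.4  4.3] n [-3.5  2.3  4.4  5.4  7.3]
   20 8 [-7.5 -5.2 -2. ] [2.6 3.8 5.3]
   40 5 [-8.1 -6.9 -4.8] [2.4 2.6 3.5]
   60 7 [-6.4 -5.3 -3.4] [2.8 4.4 5.5]
   80 16 [-6.7 -2.5  2.2] [-0.7  4.4  6.9]
   100 26 [-7.9 -3.5  4.5] [-3.   4.6  7. ]
   120 26 [-7.9 -3.   3.6] [-1.8  5.1  6.8]
   140 13 [-5.3 -0.5  2.7] [-4.3 -0.   6.1]
  white n 0 
top pl 159 s [ 73.2  82.5 178.2 179. ] y [-9.2  1.1 10.2] n [0.4 3.1 4.4 5.5 6.8]
   80 15 [-5.7  1.1  6.4] [0.5 3.1 4.8]
   100 28 [-8.5  1.6  8.4] [0.5 4.4 6.1]
   120 31 [-7.8  0.9  9.3] [3.2 4.8 6.5]
   140 38 [-9.   1.8 10.5] [1.6 4.8 6.5]
   160 45 [-9.   0.7  9.3] [-0.7  4.5  6.7]
  white n 22 [[5.719499744763564, -12.5320363683672, -6.198611311671845], [8.283987767500017, 0.2795324915952978, -1.6387923890678293], [11.237458697162337, 14.921747000082132, 1.5272393902601058]]
side mk 349 s [ 10.9  13.6 141.2 143. ] y [ 1.   7.7 11.3] n [-18.1  -1.3   1.6   4.3   6.2]
   0 21 [0.4 6.7 8.8] [-4.1  2.6  5.9]
   20 48 [ 2.9  7.8 10.2] [-5.4  1.7  5.8]
   40 55 [ 4.5  8.4 14.4] [-23.3  -0.2   4.7]

[... 252 characters left out ...]
77657281249993, -2.879367439075865], [48.03269990203075, -1.077919564685103, 6.549134153305532], [70.3969313065331, 12.985922281576219, 7.018092323943163]]
side pl 218 s [ 75.1  79.7 173.5 176.2] y [-3.2  7.9 13.9] n [-4.3  0.3  3.1  4.5  7.2]
   60 6 [4.1 7.9 9.6] [-4.9 -1.4  1.1]
   80 34 [ 1.3  8.1 11.3] [-4.3  1.   4.7]
   100 47 [-1.2  8.  12.6] [-4.5  2.7  5.8]
   120 51 [-4.6  8.1 13.8] [-2.6  3.3  6.6]
   140 46 [-1.1  8.  13.9] [-1.9  3.8  7.3]
   160 34 [-1.8  6.6 12.2] [-0.2  3.6  7.3]
  white n 15 [[5.735921013681817, -17.25580031111931, -10.890937402529406], [7.179349898644071, -6.231152564269228, -0.7209638520707237], [86.46993839303173, 17.026089793371593, 2.1380792296817033]]
```

```bash
cat >> h.py <<'E'
from scipy.linalg import logm, expm
from scipy.spatial.transform import Rotation as Rn
A=np.radians(58)
def rest(o,yaw,s,lat,n):
    y=np.radians(yaw); X=np.array([np.cos(y),np.sin(y),0]);Y=np.array([-X[1],X[0],0]); Z=np.array([0,0,1.])
    u=np.cos(A)*X+np.sin(A)*Z; nn=-np.sin(A)*X+np.cos(A)*Z
    p=np.array([*o,0])-.055*X+.016*Z+s*u+lat*Y+n*nn
    T=np.eye(4); T[:3,2]=-u; T[:3,0]=-Y; T[:3,1]=np.cross(-u,-Y); T[:3,3]=p; return T
MK=rest((.4525,.2207),11.7,.109,.0005,-.0025)
PL=rest((.5117,-.1871),-12.5,.157,.0007,-.002)
def down(p,yaw):
    "tool down, tool x = minus y axis of a frame with this yaw"
    a=np.radians(yaw); x=np.array([np.sin(a),-np.cos(a),0]); z=np.array([0,0,-1.]); T=np.eye(4)
    T[:3,:3]=np.stack([x,np.cross(z,x),z],1); T[:3,3]=p; return T
def back(T,d): T=T.copy(); T[:3,3]-=T[:3,2]*d; return T
def cur():
    s=env.observe(); T=np.eye(4); T[:3,:3]=s['tool_rot']; T[:3,3]=s['position']; return T
def rows(*Ts,vmax=.75,T0=None,N=None):
    T0=cur() if T0 is None else T0
    for T in Ts:
        D=np.linalg.inv(T0)@T; k=N or 1
        while 1:
            S=expm(np.real(logm(D))/k); a=S[:3,3]/.04; b=Rn.from_matrix(S[:3,:3]).as_rotvec()/.08
            if N or max(np.linalg.norm(a),np.linalg.norm(b))<=vmax: break
            k+=1
        print(k,'x',np.round(a,3).tolist(),np.round(b,3).tolist()); T0=T
E
python3 - <<'E'
from h import *
z=np.load('pics/top0.npz',allow_pickle=True);P=cloud(z['d'],z['K'].item())
Q=P[:330,345:][(P[:330,345:,2]>.1)]; 
for lo in (.1,.2,.3,.4):
  S=Q[(Q[:,2]>lo)&(Q[:,2]<lo+.1)];print(lo,np.percentile(S[:,0],[.5,2,10]))
R=down((0,0,0),5)
rows(down((.26,-.25,.30),-5),down((.43,.05,.33),5),back(MK,.09),MK)
print(MK.round(3),PL.round(3))
E
```

```text
0.1 [0.33442778 0.36804159 0.51318634]
0.2 [0.25755422 0.26407302 0.32127348]
0.3 [0.27546211 0.29005302 0.31604844]
0.4 [0.31336216 0.32200512 0.35522426]
9 x [-0.667, -0.215, -0.139] [0.0, 0.002, 0.729]
12 x [-0.628, -0.35, -0.063] [0.0, 0.0, -0.182]
10 x [-0.429, -0.333, 0.295] [-0.697, 0.041, -0.142]
3 x [-0.0, 0.0, 0.75] [-0.0, 0.0, 0.0]
[[ 0.203 -0.83  -0.519  0.457]
 [-0.979 -0.172 -0.107  0.222]
 [-0.     0.53  -0.848  0.107]
 [ 0.     0.     0.     1.   ]] [[-0.216 -0.828 -0.517  0.541]
 [-0.976  0.184  0.115 -0.193]
 [-0.     0.53  -0.848  0.148]
 [ 0.     0.     0.     1.   ]]
```

Run:
```python
from h import *
T=cur(); T1=T.copy(); T1[:3,3]=(.215,-.46,.26);T2=T.copy(); T2[:3,3]=(.23,-.23,.30)
rows(T1,T2,down((.43,.05,.33),5),back(MK,.09))
```

```text
2 x [-0.526, 0.004, -0.126] [0.0, -0.0, -0.0]
8 x [-0.631, -0.347, -0.124] [0.0, -0.0, -0.0]
12 x [-0.449, -0.563, -0.062] [-0.0, 0.001, 0.365]
10 x [-0.429, -0.333, 0.295] [-0.697, 0.041, -0.142]
```

Emit:
step_arm --steps '[{"xyz":[-0.526,0.004,-0.126],"turn":[0,0,0],"gripper":1},{"xyz":[-0.526,0.004,-0.126],"turn":[0,0,0],"gripper":1},{"xyz":[-0.631,-0.347,-0.124],"turn":[0,0,0],"gripper":1},{"xyz":[-0.631,-0.347,-0.124],"turn":[0,0,0],"gripper":1},{"xyz":[-0.631,-0.347,-0.124],"turn":[0,0,0],"gripper":1},{"xyz":[-0.631,-0.347,-0.124],"turn":[0,0,0],"gripper":1},{"xyz":[-0.631,-0.347,-0.124],"turn":[0,0,0],"gripper":1},{"xyz":[-0.631,-0.347,-0.124],"turn":[0,0,0],"gripper":1},{"xyz":[-0.631,-0.347,-0.124],"turn":[0,0,0],"gripper":1},{"xyz":[-0.631,-0.347,-0.124],"turn":[0,0,0],"gripper":1}]'

```text
time_s: 0.98
position: [0.2298, -0.2287, 0.3001]
tool_rot: [[0.424, -0.906, -0.0], [-0.906, -0.424, 0.0], [-0.0, -0.0, -1.0]]
ft_force: [0.8, 0.1, 0.6]
grip_width: 0.0854
```

Emit:
step_arm --steps '[{"xyz":[-0.45,-0.56,-0.06],"turn":[0,0,0.365],"gripper":1},{"xyz":[-0.45,-0.56,-0.06],"turn":[0,0,0.365],"gripper":1},{"xyz":[-0.45,-0.56,-0.06],"turn":[0,0,0.365],"gripper":1},{"xyz":[-0.45,-0.56,-0.06],"turn":[0,0,0.365],"gripper":1},{"xyz":[-0.45,-0.56,-0.06],"turn":[0,0,0.365],"gripper":1},{"xyz":[-0.45,-0.56,-0.06],"turn":[0,0,0.365],"gripper":1},{"xyz":[-0.45,-0.56,-0.06],"turn":[0,0,0.365],"gripper":1},{"xyz":[-0.45,-0.56,-0.06],"turn":[0,0,0.365],"gripper":1},{"xyz":[-0.45,-0.56,-0.06],"turn":[0,0,0.365],"gripper":1},{"xyz":[-0.45,-0.56,-0.06],"turn":[0,0,0.365],"gripper":1},{"xyz":[-0.45,-0.56,-0.06],"turn":[0,0,0.365],"gripper":1},{"xyz":[-0.45,-0.56,-0.06],"turn":[0,0,0.365],"gripper":1}]'

```text
time_s: 1.98
position: [0.429, 0.0513, 0.3289]
tool_rot: [[0.086, -0.996, -0.0], [-0.996, -0.086, 0.0], [-0.0, 0.0, -1.0]]
ft_force: [0.2, -1.2, 0.4]
grip_width: 0.0852
```

Run:
```python
from h import *
rows(back(MK,.09))
```

```text
10 x [-0.425, -0.335, 0.292] [-0.697, 0.041, -0.143]
```

Emit:
step_arm --steps '[{"xyz":[-0.425,-0.335,0.292],"turn":[-0.697,0.041,-0.143],"gripper":1},{"xyz":[-0.425,-0.335,0.292],"turn":[-0.697,0.041,-0.143],"gripper":1},{"xyz":[-0.425,-0.335,0.292],"turn":[-0.697,0.041,-0.143],"gripper":1},{"xyz":[-0.425,-0.335,0.292],"turn":[-0.697,0.041,-0.143],"gripper":1},{"xyz":[-0.425,-0.335,0.292],"turn":[-0.697,0.041,-0.143],"gripper":1},{"xyz":[-0.425,-0.335,0.292],"turn":[-0.697,0.041,-0.143],"gripper":1},{"xyz":[-0.425,-0.335,0.292],"turn":[-0.697,0.041,-0.143],"gripper":1},{"xyz":[-0.425,-0.335,0.292],"turn":[-0.697,0.041,-0.143],"gripper":1},{"xyz":[-0.425,-0.335,0.292],"turn":[-0.697,0.041,-0.143],"gripper":1},{"xyz":[-0.425,-0.335,0.292],"turn":[-0.697,0.041,-0.143],"gripper":1},{"xyz":[0,0,0],"turn":[0,0,0],"gripper":1}]'

```text
time_s: 2.9
position: [0.5027, 0.2324, 0.1784]
tool_rot: [[0.206, -0.824, -0.527], [-0.979, -0.174, -0.11], [-0.001, 0.538, -0.843]]
ft_force: [1.4, 0.6, 0.3]
grip_width: 0.0853
```

Run:
```python
from h import *
rows(back(MK,.04),MK)
im,d,K=grab('wrist'); im2,_,_=grab('side')
cv2.imwrite('pics/w1.png',np.hstack([im,im2[150:,180:500][:, :]] if 0 else [cv2.resize(im,(400,300)),cv2.resize(im2[150:384,180:492],(400,300))])[...,::-1])
```

```text
2 x [0.009, 0.018, 0.565] [0.063, -0.008, 0.021]
2 x [-0.0, 0.0, 0.5] [-0.0, 0.0, 0.0]
```

View pics/w1.png

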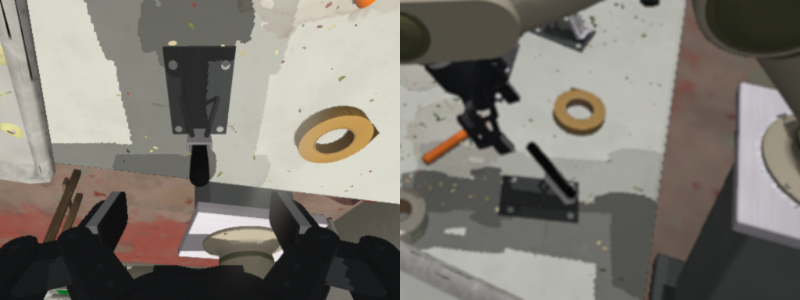

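Emit:
step_arm --steps '[{"xyz":[0.009,0.018,0.565],"turn":[0.063,-0.008,0.021],"gripper":1},{"xyz":[0.009,0.018,0.565],"turn":[0.063,-0.008,0.021],"gripper":1},{"xyz":[0,0,0.25],"turn":[0,0,0],"gripper":1},{"xyz":[0,0,0.25],"turn":[0,0,0],"gripper":1},{"xyz":[0,0,0.25],"turn":[0,0,0],"gripper":1},{"xyz":[0,0,0.25],"turn":[0,0,0],"gripper":1},{"xyz":[0,0,0],"turn":[0,0,0],"gripper":1}]'

```text
time_s: 3.58
position: [0.4576, 0.2193, 0.1121]
tool_rot: [[0.199, -0.837, -0.51], [-0.98, -0.169, -0.104], [0.001, 0.521, -0.854]]
ft_force: [-0.1, -0.8, 0.6]
grip_width: 0.0856
```

Run:
```python
from h import *
rows(MK)
im,d,K=grab('wrist'); im2,_,_=grab('side')
cv2.imwrite('pics/w2.png',np.hstack([cv2.resize(im,(400,300)),cv2.resize(im2[230:330,230:363],(400,300))])[...,::-1])
```

```text
1 x [-0.072, -0.067, 0.105] [-0.133, 0.016, -0.047]
```

View pics/w2.png

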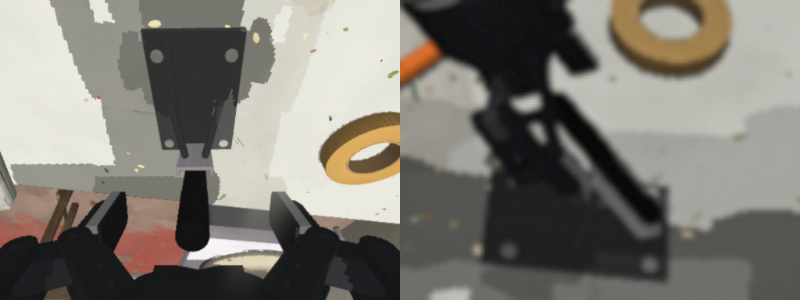

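Run:
```python
from h import *
np.set_printoptions(precision=1,suppress=True)
im,d,K=grab('wrist'); T=cur(); P=cloud(d,K); C=(P-T[:3,3])@T[:3,:3]*1000
m=(im.max(2)<60)&(d>0)&(abs(C[...,0])<22)&(C[...,2]>-60)&(C[...,2]<110)&(abs(C[...,1])<40)
for a in range(-60,110,10):
    S=C[m&(C[...,2]>=a)&(C[...,2]<a+10)]
    if len(S)>5: print(a,len(S),np.percentile(S[:,0],[3,50,97]),np.percentile(S[:,1],[3,50,97]))
```

```text
-60 1933 [-16.4   0.1  16.8] [-11.9 -10.8  -9.7]
-30 1533 [-9.4 -2.8  4.2] [-9.7 -4.2  4.5]
-20 512 [-9.7 -2.3  4.9] [-10.   -8.7  -4.6]
-10 418 [-9.6 -2.   5.2] [-10.1  -8.7  -4.2]
0 339 [-9.8 -2.1  5.2] [-10.   -8.9  -4.5]
10 271 [-9.9 -2.2  5.1] [-10.   -8.9  -4.5]
20 213 [-9.6 -2.   4.9] [-9.7 -8.3 -4.4]
30 182 [-9.6 -2.   5.1] [-9.6 -8.3 -4.6]
40 55 [-9.6  1.8  5.4] [-8.8 -6.7 -3.7]
50 189 [-12.9   3.2   8.1] [-20.3 -17.1 -13.4]
60 363 [-16.9  -9.7  11.6] [-30.  -24.5 -19.4]
70 320 [-20.7 -13.9  14.6] [-39.3 -34.1 -28.9]
80 16 [-21.6 -17.3  15.5] [-39.8 -39.1 -36.7]
100 977 [-16.8  -2.8  10.7] [-39.5 -25.4 -13.1]
```

Emit:
step_arm --steps '[{"xyz":[-0.055,0,0.06],"turn":[0,0,0],"gripper":1},{"xyz":[0,0,0],"turn":[0,0,0],"gripper":-1},{"xyz":[0,0,0],"turn":[0,0,0],"gripper":-1},{"xyz":[0,0,0],"turn":[0,0,0],"gripper":-1},{"xyz":[0,0,0],"turn":[0,0,0],"gripper":-1},{"xyz":[0,0,0],"turn":[0,0,0],"gripper":-1},{"xyz":[0,0,0],"turn":[0,0,0],"gripper":-1},{"xyz":[0,0,0],"turn":[0,0,0],"gripper":-1},{"xyz":[0,0,0],"turn":[0,0,0],"gripper":-1},{"xyz":[0,0,0],"turn":[0,0,0],"gripper":-1},{"xyz":[0,0,0],"turn":[0,0,0],"gripper":-1},{"xyz":[0,0,0],"turn":[0,0,0],"gripper":-1}]' --squeeze 50

```text
time_s: 4.73
position: [0.4569, 0.2221, 0.1097]
tool_rot: [[0.2, -0.836, -0.51], [-0.98, -0.17, -0.105], [0.001, 0.521, -0.854]]
ft_force: [1.1, -0.7, 3.2]
grip_width: 0.0168
```

Run:
```python
from h import *
T=cur(); 
W1=back(T,.10)
rows(W1, down((.57,.12,.26),4.8), down((.6166,.0133,.22),4.8))
```

```text
4 x [0.0, -0.0, -0.625] [-0.0, -0.0, -0.0]
10 x [0.303, -0.06, -0.189] [0.684, -0.041, 0.143]
5 x [0.551, -0.188, 0.2] [0.0, 0.0, 0.0]
```

Emit:
step_arm --steps '[{"xyz":[0,0,-0.3],"turn":[0,0,0],"gripper":-1},{"xyz":[0,0,-0.5],"turn":[0,0,0],"gripper":-1},{"xyz":[0,0,-0.6],"turn":[0,0,0],"gripper":-1},{"xyz":[0,0,-0.6],"turn":[0,0,0],"gripper":-1},{"xyz":[0,0,-0.5],"turn":[0,0,0],"gripper":-1},{"xyz":[0.303,-0.06,-0.189],"turn":[0.684,-0.041,0.143],"gripper":-1},{"xyz":[0.303,-0.06,-0.189],"turn":[0.684,-0.041,0.143],"gripper":-1},{"xyz":[0.303,-0.06,-0.189],"turn":[0.684,-0.041,0.143],"gripper":-1},{"xyz":[0.303,-0.06,-0.189],"turn":[0.684,-0.041,0.143],"gripper":-1},{"xyz":[0.303,-0.06,-0.189],"turn":[0.684,-0.041,0.143],"gripper":-1},{"xyz":[0.303,-0.06,-0.189],"turn":[0.684,-0.041,0.143],"gripper":-1},{"xyz":[0.303,-0.06,-0.189],"turn":[0.684,-0.041,0.143],"gripper":-1},{"xyz":[0.303,-0.06,-0.189],"turn":[0.684,-0.041,0.143],"gripper":-1},{"xyz":[0.303,-0.06,-0.189],"turn":[0.684,-0.041,0.143],"gripper":-1},{"xyz":[0.303,-0.06,-0.189],"turn":[0.684,-0.041,0.143],"gripper":-1},{"xyz":[0,0,0],"turn":[0,0,0],"gripper":-1},{"xyz":[0,0,0],"turn":[0,0,0],"gripper":-1}]'

```text
time_s: 6.15
position: [0.5696, 0.1201, 0.26]
tool_rot: [[0.083, -0.997, -0.001], [-0.997, -0.083, 0.0], [-0.0, 0.001, -1.0]]
ft_force: [0.3, 0.8, -1.0]
grip_width: 0.017
```

Run:
```python
from h import *
rows(down((.6166,.0133,.22),4.8))
```

```text
5 x [0.552, -0.19, 0.2] [0.003, 0.001, -0.001]
```

Emit:
step_arm --steps '[{"xyz":[0.46,-0.158,0.167],"turn":[0,0,0],"gripper":-1},{"xyz":[0.46,-0.158,0.167],"turn":[0,0,0],"gripper":-1},{"xyz":[0.46,-0.158,0.167],"turn":[0,0,0],"gripper":-1},{"xyz":[0.46,-0.158,0.167],"turn":[0,0,0],"gripper":-1},{"xyz":[0.46,-0.158,0.167],"turn":[0,0,0],"gripper":-1},{"xyz":[0.46,-0.158,0.167],"turn":[0,0,0],"gripper":-1},{"xyz":[0,0,0],"turn":[0,0,0],"gripper":-1},{"xyz":[0,0,0],"turn":[0,0,0],"gripper":-1}]'

```text
time_s: 6.82
position: [0.6169, 0.0136, 0.2183]
tool_rot: [[0.083, -0.997, -0.004], [-0.997, -0.083, 0.001], [-0.001, 0.004, -1.0]]
ft_force: [-0.1, 1.0, -0.6]
grip_width: 0.0168
```

```bash
cat > chk.py <<'E'
from h import *
import sys
np.set_printoptions(precision=1,suppress=True)
tag=sys.argv[1]; T=cur(); print(T[:3,3]*1000)
ims=[]
for n in ('wrist','side'):
    im,d,K=grab(n); ims.append(im); P=cloud(d,K); C=(P-T[:3,3])@T[:3,:3]*1000
    hs=cv2.cvtColor(im,cv2.COLOR_RGB2HSV)
    m=(d>0)&(abs(C[...,0])<22)&(abs(C[...,1])<25)&(C[...,2]>22)&(C[...,2]<150)&(im.max(2)<60 if tag[0]=='m' else np.ones(d.shape,bool))&(P[...,2]>.106)
    print(n,m.sum())
    for a in range(20,150,10):
        S=C[m&(C[...,2]>=a)&(C[...,2]<a+10)]
        if len(S)>5: print(a,len(S),'x',np.percentile(S[:,0],[3,50,97]),'y',np.percentile(S[:,1],[3,50,97]),'zmax',S[:,2].max())
    for lo,hi,q in [(.062,.074,P[...,1]>-.03),(.097,.109,P[...,1]<-.04)]:
        S=P[(d>0)&q&(P[...,2]>lo)&(P[...,2]<hi)&(P[...,0]>.57)&(P[...,0]<.67)&(P[...,1]>-.12)&(P[...,1]<.05)].astype(np.float32)[:,:2]*1000
        if len(S)>9: print('mouth',lo,len(S),[np.round(x,1) for x in cv2.minAreaRect(S)])
cv2.imwrite(f'pics/{tag}.png',np.hstack([cv2.resize(ims[0],(400,300)),cv2.resize(ims[1][120:270,180:380],(400,300))])[...,::-1])
E
python3 chk.py m1
```

```text
[616.9  13.6 218.3]
wrist 1020
20 169 x [-7.3 -0.4  6.9] y [-9.  -8.  -4.4] zmax 29.984354051578865
30 178 x [-7.2  0.1  7.2] y [-9.  -7.9 -4.4] zmax 39.95312523609406
40 154 x [-7.1  0.2  7.1] y [-8.9 -7.8 -4.4] zmax 49.91226170134672
50 133 x [-7.1  0.2  7. ] y [-8.9 -7.8 -4.2] zmax 59.951765271422055
60 112 x [-6.9 -0.5  6.7] y [-8.8 -7.7 -4.5] zmax 69.98083786658535
70 96 x [-6.8  0.2  7.1] y [-8.5 -7.6 -4.2] zmax 79.9819584589619
80 88 x [-7.2  0.2  7.3] y [-8.4 -7.5 -3.5] zmax 89.94430331564614
90 78 x [-7.6 -0.1  7.6] y [-8.4 -7.4 -2.1] zmax 99.96442640797275
100 12 x [-3.8  2.9  7.5] y [-7.9 -7.1 -3.6] zmax 103.0249168032715
mouth 0.062 384 [array([618.1,  13.5]), array([31.3, 31.5]), np.float64(4.6)]
mouth 0.097 802 [array([625.5, -79.8]), array([31.3, 38. ]), np.float64(4.4)]
side 178
20 10 x [-11.7  -9.2  -7. ] y [-3.8  2.9  6.5] zmax 29.9872296332587
30 22 x [-10.9  -8.   -3.2] y [-4.4  2.2  7.9] zmax 39.70121749189168
40 25 x [-11.2  -8.4  -1.6] y [-4.8  2.5  8.2] zmax 49.987294518996194
50 26 x [-11.4  -8.5  -4.6] y [-4.3  1.4  8.3] zmax 59.458006379710085
60 22 x [-11.1  -8.4  -3.3] y [-4.7  3.   8.1] zmax 69.62702945452791
70 23 x [-10.8  -7.6  -2.8] y [-4.9  2.7  8.4] zmax 79.81643744493554
80 19 x [-11.8  -8.   -2.6] y [-2.2  2.6  8.1] zmax 88.40819178760145
90 24 x [-11.3  -8.   -3.6] y [-5.5  2.8  8.8] zmax 99.88173185034245
100 7 x [-9.9 -8.1 -6.3] y [-4.6  0.1  6. ] zmax 104.93126729999305
mouth 0.062 81 [array([617.1,  14.9]), array([32.1, 34.2]), np.float64(5.6)]
mouth 0.097 62 [array([624.9, -78. ]), array([31. , 39.7]), np.float64(4.9)]
```

View pics/m1.png

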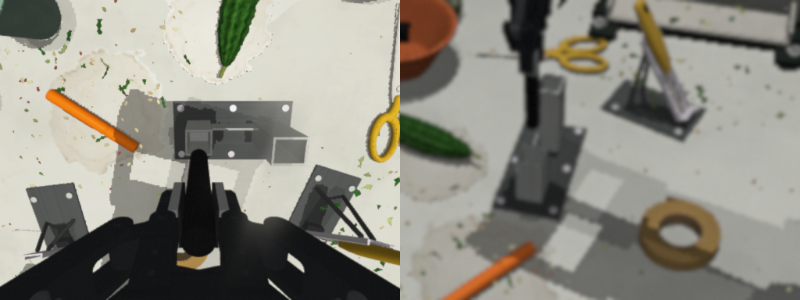

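Emit:
step_arm --steps '[{"xyz":[0,-0.02,0.25],"turn":[0,0,0],"gripper":-1},{"xyz":[0,0,0.25],"turn":[0,0,0],"gripper":-1},{"xyz":[0,0,0.25],"turn":[0,0,0],"gripper":-1},{"xyz":[0,0,0.25],"turn":[0,0,0],"gripper":-1},{"xyz":[0,0,0.25],"turn":[0,0,0],"gripper":-1},{"xyz":[0,0,0.15],"turn":[0,0,0],"gripper":-1},{"xyz":[0,0,0.15],"turn":[0,0,0],"gripper":-1},{"xyz":[0,0,0],"turn":[0,0,0],"gripper":-1}]'

```text
time_s: 7.58
position: [0.6174, 0.0135, 0.1564]
tool_rot: [[0.084, -0.996, -0.002], [-0.996, -0.084, 0.0], [-0.0, 0.002, -1.0]]
ft_force: [-0.2, 0.1, -1.2]
grip_width: 0.0171
```

Emit:
step_arm --steps '[{"xyz":[0,0,0.2],"turn":[0,0,0],"gripper":-1},{"xyz":[0,0,0.2],"turn":[0,0,0],"gripper":-1},{"xyz":[0,0,0.2],"turn":[0,0,0],"gripper":-1},{"xyz":[0,0,0.2],"turn":[0,0,0],"gripper":-1},{"xyz":[0,0,0.2],"turn":[0,0,0],"gripper":-1},{"xyz":[0,0,0],"turn":[0,0,0],"gripper":-1},{"xyz":[0,0,0],"turn":[0,0,0],"gripper":-1}]'

```text
time_s: 8.17
position: [0.6176, 0.0134, 0.1173]
tool_rot: [[0.084, -0.996, -0.001], [-0.996, -0.084, 0.0], [-0.0, 0.001, -1.0]]
ft_force: [0.2, 0.2, 0.5]
grip_width: 0.0173
```

Emit:
step_arm --steps '[{"xyz":[0,0,0.05],"turn":[0,0,0],"gripper":-1},{"xyz":[0,0,0.05],"turn":[0,0,0],"gripper":-1},{"xyz":[0,0,0],"turn":[0,0,0],"gripper":-1}]'

```text
time_s: 8.42
position: [0.6177, 0.0134, 0.1137]
tool_rot: [[0.084, -0.996, -0.0], [-0.996, -0.084, -0.0], [0.0, 0.0, -1.0]]
ft_force: [0.1, 0.0, -0.6]
grip_width: 0.0172
```

Emit:
step_arm --steps '[{"xyz":[0,0,0],"turn":[0,0,0],"gripper":-0.1},{"xyz":[0,0,0],"turn":[0,0,0],"gripper":-0.1},{"xyz":[0,0,0],"turn":[0,0,0],"gripper":-0.1},{"xyz":[0,0,0],"turn":[0,0,0],"gripper":-0.1},{"xyz":[0,0,0],"turn":[0,0,0],"gripper":-0.1},{"xyz":[0,0,0],"turn":[0,0,0],"gripper":-0.1},{"xyz":[0,0,0],"turn":[0,0,0],"gripper":-0.1},{"xyz":[0,0,0],"turn":[0,0,0],"gripper":-0.1}]'

```text
time_s: 9.08
position: [0.6178, 0.0134, 0.1138]
tool_rot: [[0.084, -0.996, -0.0], [-0.996, -0.084, -0.0], [0.0, 0.0, -1.0]]
ft_force: [-0.3, -0.3, -0.5]
grip_width: 0.0387
```

Emit:
step_arm --steps '[{"xyz":[0,0,-0.2],"turn":[0,0,0],"gripper":-0.1},{"xyz":[0,0,-0.4],"turn":[0,0,0],"gripper":-0.1},{"xyz":[0,0,-0.6],"turn":[0,0,0],"gripper":-0.1},{"xyz":[0,0,-0.6],"turn":[0,0,0],"gripper":-0.1},{"xyz":[0,0,-0.6],"turn":[0,0,0],"gripper":-0.1},{"xyz":[0,0,-0.6],"turn":[0,0,0],"gripper":-0.1},{"xyz":[0,0,-0.4],"turn":[0,0,0],"gripper":1}]'

```text
time_s: 9.67
position: [0.618, 0.0134, 0.2531]
tool_rot: [[0.084, -0.996, 0.003], [-0.996, -0.084, -0.001], [0.001, -0.003, -1.0]]
ft_force: [0.2, 0.4, 0.2]
grip_width: 0.0493
```

Run:
```python
from h import *
np.set_printoptions(precision=1,suppress=True)
for n in ('top','side'):
    im,d,K=grab(n); P=cloud(d,K)*1000
    m=(d>0)&(abs(P[...,0]-617)<25)&(abs(P[...,1]-13.5)<25)&(P[...,2]>80)&(P[...,2]<165)
    S=P[m]; print(n,len(S),np.percentile(S,[2,50,98],axis=0).tolist() if len(S) else '')
    for a in (80,100,120,135):
        Q=S[(S[:,2]>a)&(S[:,2]<a+18)]; print(a,len(Q),np.median(Q,0) if len(Q) else '')
W=down((.545,-.10,.27),-12.5)
rows(W,back(PL,.09),PL)
```

```text
top 7 [[608.8220300293724, 9.157893472699309, 82.52594579272547], [609.6074405478449, 14.513316707144291, 105.12236144041177], [610.5459271486575, 17.48139594686664, 120.4175700169939]]
80 3 [609.6  14.6  88.7]
100 3 [610.1  11.7 110.4]
120 1 [608.8  14.5 121.1]
135 0 
side 182 [[609.1175011130982, 10.633796442238761, 81.36942162920775], [615.5015178595625, 20.16907873777857, 115.8188305382541], [625.1537533919302, 24.22247196997754, 143.20116922872762]]
80 45 [615.7  20.7  88.8]
100 45 [614.2  20.4 109.9]
120 47 [614.3  20.3 128.7]
135 40 [617.2  17.8 140.8]
6 x [0.487, 0.287, -0.07] [-0.013, -0.002, 0.629]
10 x [0.229, -0.186, 0.072] [-0.698, 0.0, -0.0]
4 x [0.0, 0.0, 0.563] [0.0, -0.0, 0.0]
```

Emit:
step_arm --steps '[{"xyz":[0.487,0.287,-0.07],"turn":[0,0,0.629],"gripper":1},{"xyz":[0.487,0.287,-0.07],"turn":[0,0,0.629],"gripper":1},{"xyz":[0.487,0.287,-0.07],"turn":[0,0,0.629],"gripper":1},{"xyz":[0.487,0.287,-0.07],"turn":[0,0,0.629],"gripper":1},{"xyz":[0.487,0.287,-0.07],"turn":[0,0,0.629],"gripper":1},{"xyz":[0.487,0.287,-0.07],"turn":[0,0,0.629],"gripper":1},{"xyz":[0,0,0],"turn":[0,0,0],"gripper":1},{"xyz":[0.229,-0.186,0.072],"turn":[-0.698,0,0],"gripper":1},{"xyz":[0.229,-0.186,0.072],"turn":[-0.698,0,0],"gripper":1},{"xyz":[0.229,-0.186,0.072],"turn":[-0.698,0,0],"gripper":1},{"xyz":[0.229,-0.186,0.072],"turn":[-0.698,0,0],"gripper":1},{"xyz":[0.229,-0.186,0.072],"turn":[-0.698,0,0],"gripper":1},{"xyz":[0.229,-0.186,0.072],"turn":[-0.698,0,0],"gripper":1},{"xyz":[0.229,-0.186,0.072],"turn":[-0.698,0,0],"gripper":1},{"xyz":[0.229,-0.186,0.072],"turn":[-0.698,0,0],"gripper":1},{"xyz":[0.229,-0.186,0.072],"turn":[-0.698,0,0],"gripper":1},{"xyz":[0.229,-0.186,0.072],"turn":[-0.698,0,0],"gripper":1},{"xyz":[0,0,0],"turn":[0,0,0],"gripper":1}]'

```text
time_s: 11.27
position: [0.5875, -0.2043, 0.2165]
tool_rot: [[-0.217, -0.824, -0.524], [-0.976, 0.182, 0.117], [-0.001, 0.537, -0.844]]
ft_force: [-0.3, 0.5, -0.8]
grip_width: 0.0858
```

```bash
cat > pk.py <<'E'
from h import *
np.set_printoptions(precision=1,suppress=True)
im,d,K=grab('wrist'); T=cur(); P=cloud(d,K); C=(P-T[:3,3])@T[:3,:3]*1000
hs=cv2.cvtColor(im,cv2.COLOR_RGB2HSV)
m=(hs[...,0]>15)&(hs[...,0]<38)&(hs[...,1]>100)&(d>0)&(abs(C[...,0])<30)&(C[...,2]>-60)&(C[...,2]<220)&(abs(C[...,1])<40)
print(m.sum(),'zmin',np.percentile(C[m][:,2],1))
for a in range(-60,220,20):
    S=C[m&(C[...,2]>=a)&(C[...,2]<a+20)]
    if len(S)>5: print(a,len(S),np.percentile(S[:,0],[3,50,97]),np.percentile(S[:,1],[3,50,97]))
rows(back(PL,.03),PL)
E
python3 pk.py
```

```text
1239 zmin 64.9558087943506
60 666 [-9.2  0.7 11.3] [-2.1  1.3  8.2]
80 335 [-9.5  0.7 11.6] [-3.9 -2.6 -0.2]
100 231 [-9.4  0.7 11.5] [-5.2 -4.1 -1.3]
120 7 [-9.8 10.5 11.4] [-3.2 -3.  -2.1]
2 x [-0.003, 0.04, 0.681] [0.023, 0.005, 0.005]
2 x [0.0, 0.0, 0.375] [0.0, -0.0, 0.0]
```

Emit:
step_arm --steps '[{"xyz":[0.01,0.04,0.5],"turn":[0.023,0,0],"gripper":1},{"xyz":[0.01,0.04,0.5],"turn":[0.023,0,0],"gripper":1},{"xyz":[0,0,0.25],"turn":[0,0,0],"gripper":1},{"xyz":[0,0,0.25],"turn":[0,0,0],"gripper":1},{"xyz":[0,0,0.25],"turn":[0,0,0],"gripper":1},{"xyz":[0,0,0.2],"turn":[0,0,0],"gripper":1},{"xyz":[0,0,0],"turn":[0,0,0],"gripper":1},{"xyz":[0,0,0],"turn":[0,0,0],"gripper":1}]'

```text
time_s: 11.98
position: [0.5441, -0.1942, 0.1568]
tool_rot: [[-0.216, -0.83, -0.514], [-0.976, 0.184, 0.113], [0.0, 0.526, -0.85]]
ft_force: [0.3, -0.1, -0.1]
grip_width: 0.0855
```

```bash
python3 pk.py
```

```text
3186 zmin -10.054248264790658
-20 1457 [-9.8  0.2 10.7] [-6.6 -3.4  2.7]
0 950 [-10.5   0.3  11.4] [-8.1 -6.7 -3.9]
20 700 [-10.1   0.3  11. ] [-9.4 -8.2 -5.4]
40 79 [-10.4   0.9  11.1] [-9.6 -8.4 -6. ]
1 x [-0.019, -0.045, -0.514] [-0.064, -0.007, 0.002]
2 x [0.0, 0.0, 0.375] [0.0, -0.0, 0.0]
```

Emit:
step_arm --steps '[{"xyz":[0,0,0.15],"turn":[0,0,0],"gripper":1},{"xyz":[0,0,0.13],"turn":[0,0,0],"gripper":1},{"xyz":[0,0,0],"turn":[0,0,0],"gripper":1},{"xyz":[0,0,0],"turn":[0,0,0],"gripper":-1},{"xyz":[0,0,0],"turn":[0,0,0],"gripper":-1},{"xyz":[0,0,0],"turn":[0,0,0],"gripper":-1},{"xyz":[0,0,0],"turn":[0,0,0],"gripper":-1},{"xyz":[0,0,0],"turn":[0,0,0],"gripper":-1},{"xyz":[0,0,0],"turn":[0,0,0],"gripper":-1},{"xyz":[0,0,0],"turn":[0,0,0],"gripper":-1},{"xyz":[0,0,0],"turn":[0,0,0],"gripper":-1},{"xyz":[0,0,0],"turn":[0,0,0],"gripper":-1},{"xyz":[0,0,0],"turn":[0,0,0],"gripper":-1},{"xyz":[0,0,0],"turn":[0,0,0],"gripper":-1}]' --squeeze 70

```text
time_s: 13.2
position: [0.5384, -0.1934, 0.1469]
tool_rot: [[-0.216, -0.83, -0.514], [-0.976, 0.184, 0.114], [0.0, 0.527, -0.85]]
ft_force: [1.6, -0.4, 2.5]
grip_width: 0.0221
```

Run:
```python
from h import *
T=cur(); 
W1=back(T,.13)
rows(W1, down((.57,-.15,.32),4.8), down((.6247,-.0801,.285),4.8))
```

```text
5 x [0.0, 0.0, -0.65] [0.0, -0.0, -0.0]
11 x [-0.13, 0.13, -0.108] [0.625, 0.095, -0.334]
4 x [-0.407, -0.377, 0.219] [0.0, 0.0, 0.0]
```

Emit:
step_arm --steps '[{"xyz":[0,0,-0.25],"turn":[0,0,0],"gripper":-1},{"xyz":[0,0,-0.5],"turn":[0,0,0],"gripper":-1},{"xyz":[0,0,-0.6],"turn":[0,0,0],"gripper":-1},{"xyz":[0,0,-0.7],"turn":[0,0,0],"gripper":-1},{"xyz":[0,0,-0.7],"turn":[0,0,0],"gripper":-1},{"xyz":[0,0,-0.5],"turn":[0,0,0],"gripper":-1},{"xyz":[-0.13,0.13,-0.108],"turn":[0.625,0.095,-0.334],"gripper":-1},{"xyz":[-0.13,0.13,-0.108],"turn":[0.625,0.095,-0.334],"gripper":-1},{"xyz":[-0.13,0.13,-0.108],"turn":[0.625,0.095,-0.334],"gripper":-1},{"xyz":[-0.13,0.13,-0.108],"turn":[0.625,0.095,-0.334],"gripper":-1},{"xyz":[-0.13,0.13,-0.108],"turn":[0.625,0.095,-0.334],"gripper":-1},{"xyz":[-0.13,0.13,-0.108],"turn":[0.625,0.095,-0.334],"gripper":-1},{"xyz":[-0.13,0.13,-0.108],"turn":[0.625,0.095,-0.334],"gripper":-1},{"xyz":[-0.13,0.13,-0.108],"turn":[0.625,0.095,-0.334],"gripper":-1},{"xyz":[-0.13,0.13,-0.108],"turn":[0.625,0.095,-0.334],"gripper":-1},{"xyz":[-0.13,0.13,-0.108],"turn":[0.625,0.095,-0.334],"gripper":-1},{"xyz":[-0.13,0.13,-0.108],"turn":[0.625,0.095,-0.334],"gripper":-1},{"xyz":[0,0,0],"turn":[0,0,0],"gripper":-1}]'

```text
time_s: 14.7
position: [0.5688, -0.1489, 0.3212]
tool_rot: [[0.085, -0.996, 0.002], [-0.996, -0.085, -0.001], [0.001, -0.002, -1.0]]
ft_force: [-0.8, -0.8, -0.6]
grip_width: 0.0227
```

Run:
```python
from h import *
rows(down((.6247,-.0801,.285),4.8),N=6)
```

```text
6 x [-0.266, -0.256, 0.151] [-0.005, -0.002, 0.002]
```

Emit:
step_arm --steps '[{"xyz":[-0.27,-0.256,0.15],"turn":[0,0,0],"gripper":-1},{"xyz":[-0.27,-0.256,0.15],"turn":[0,0,0],"gripper":-1},{"xyz":[-0.27,-0.256,0.15],"turn":[0,0,0],"gripper":-1},{"xyz":[-0.27,-0.256,0.15],"turn":[0,0,0],"gripper":-1},{"xyz":[-0.27,-0.256,0.15],"turn":[0,0,0],"gripper":-1},{"xyz":[-0.27,-0.256,0.15],"turn":[0,0,0],"gripper":-1},{"xyz":[0,0,0],"turn":[0,0,0],"gripper":-1},{"xyz":[0,0,0],"turn":[0,0,0],"gripper":-1}]'

```text
time_s: 15.37
position: [0.6263, -0.0792, 0.2827]
tool_rot: [[0.085, -0.996, -0.002], [-0.996, -0.085, 0.0], [-0.0, 0.002, -1.0]]
ft_force: [0.6, 0.5, -0.7]
grip_width: 0.0224
```

```bash
python3 chk.py p1
```

```text
[626.3 -79.2 282.7]
wrist 1597
20 296 x [-10.6   0.1  10.6] y [-9.3 -8.3 -5.2] zmax 29.972854357542076
30 309 x [-11.   -0.4  10.5] y [-9.9 -8.8 -5. ] zmax 39.99753147156795
40 245 x [-10.5  -0.4  10.2] y [-10.2  -9.3  -5.8] zmax 49.9095174649281
50 170 x [-9.6 -0.4  9.3] y [-10.5  -9.8  -6.2] zmax 59.89981965125544
60 105 x [-8.9 -0.4  7.3] y [-10.3  -9.5  -6.7] zmax 69.78327982103286
70 61 x [-6.5 -0.5  6.3] y [-9.6 -8.9 -7.2] zmax 79.82080344452399
80 41 x [-6.9  0.2  6.5] y [-8.6 -7.7 -6.6] zmax 89.89235693320784
90 70 x [-7.1 -0.5  6.1] y [-8.1 -6.5 -5.5] zmax 99.7221010385738
100 80 x [-6.6 -0.1  6.3] y [-8.5 -6.7 -5.5] zmax 109.9688805177855
110 66 x [-6.9 -0.5  5.8] y [-8.9 -7.2 -6.2] zmax 119.84618929261488
120 57 x [-6.3  0.3  6. ] y [-9.  -7.4 -6.4] zmax 129.74870302269625
130 48 x [-6.2 -0.6  5.4] y [-9.5 -7.8 -6.8] zmax 139.6778380912146
140 49 x [-4.9  0.3  4.3] y [-9.9 -8.5 -7.1] zmax 149.3867052578629
mouth 0.062 308 [array([618.4,  13.4]), array([31.4, 32. ]), np.float64(4.7)]
mouth 0.097 361 [array([625.8, -80.1]), array([31.1, 37. ]), np.float64(4.8)]
side 187
20 1
[... 271 characters left out ...]
42398
60 23 x [-10.2  -8.8  -1.7] y [-8.3 -0.7  5. ] zmax 69.8445339559364
70 14 x [-10.7  -6.8  -2.1] y [-5.8 -1.   2.5] zmax 79.3539440147046
80 8 x [-7.3 -6.6 -4.8] y [-5.8 -3.8  0.8] zmax 87.64598801589841
90 6 x [-5.4 -3.4 -2.2] y [-6.7 -5.2 -4.1] zmax 99.09237722199914
100 9 x [-6.4 -3.3 -0.8] y [-8.2 -6.3 -4.1] zmax 109.44011352948647
110 10 x [-8.  -4.8  0.7] y [-8.4 -6.5 -4.9] zmax 118.6629800280394
120 7 x [-6.4 -4.7  0.6] y [-8.3 -6.7 -5.3] zmax 129.10264893150742
130 6 x [-7.2 -3.4 -1.8] y [-8.5 -7.3 -6.5] zmax 137.5793345073973
mouth 0.062 90 [array([616.6,  16.1]), array([33. , 34.1]), np.float64(5.4)]
mouth 0.097 76 [array([624.2, -77.9]), array([30.9, 40.4]), np.float64(4.5)]
```

View pics/p1.png

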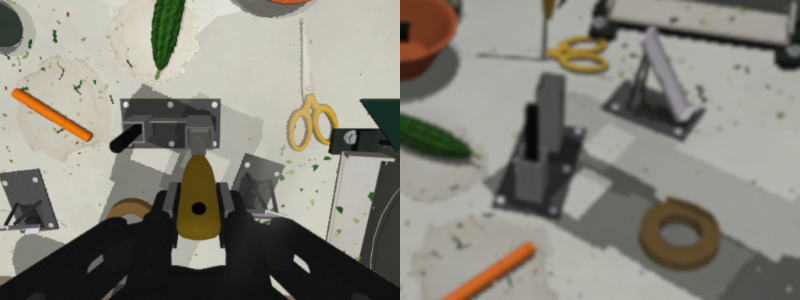

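Emit:
step_arm --steps '[{"xyz":[0.02,0.022,0],"turn":[-0.25,0,0],"gripper":-1},{"xyz":[0,0,0],"turn":[-0.25,0,0],"gripper":-1},{"xyz":[0,0,0],"turn":[0,0,0],"gripper":-1},{"xyz":[0,0,0],"turn":[0,0,0],"gripper":-1}]'

```text
time_s: 15.8
position: [0.6251, -0.0813, 0.2836]
tool_rot: [[0.083, -0.996, -0.041], [-0.997, -0.083, -0.003], [-0.0, 0.041, -0.999]]
ft_force: [-0.6, 0.5, -0.3]
grip_width: 0.0225
```

```bash
python3 chk.py p2 | head -18
python3 - <<'E'
from h import *
T=cur()
rows(*[(lambda W:(W.__setitem__((slice(0,3),3),T[:3,3]+[0,0,-h]),W)[1])(T.copy()) for h in (.10,)],N=10)
E
```

```text
[625.1 -81.3 283.6]
wrist 1598
20 291 x [-10.8  -0.4  10.3] y [-9.3 -8.3 -5.3] zmax 29.9656441323503
30 312 x [-10.8   0.1  10.7] y [-9.9 -8.9 -5.1] zmax 39.86238023534333
40 248 x [-10.5  -0.4  10.2] y [-10.3  -9.5  -5.9] zmax 49.96678678414365
50 176 x [-10.   -0.1   9.1] y [-10.5  -9.8  -6.5] zmax 59.90724568924597
60 101 x [-8.2 -0.4  8. ] y [-10.4  -9.7  -6.7] zmax 69.843693696132
70 60 x [-7.1 -0.5  6.1] y [-9.6 -9.  -7.1] zmax 79.90344203410217
80 41 x [-6.7  0.9  6.5] y [-8.6 -7.7 -6.6] zmax 89.9803417145291
90 75 x [-7.1 -1.2  6.1] y [-8.2 -6.6 -5.6] zmax 99.85377887636477
100 75 x [-6.6  0.2  6.3] y [-8.4 -6.7 -5.8] zmax 109.88260618325018
110 67 x [-6.9 -0.5  5.8] y [-9.  -7.1 -5.9] zmax 119.75857889540318
120 57 x [-6.3 -0.6  5.5] y [-9.2 -7.5 -6.5] zmax 129.97318764529166
130 52 x [-6.1 -0.6  5.4] y [-9.5 -7.8 -6.9] zmax 139.74154915095104
140 43 x [-4.7 -0.6  4.5] y [-9.9 -8.6 -7.2] zmax 149.73788420967009
mouth 0.062 326 [array([618.1,  13.3]), array([31.8, 32.2]), np.float64(4.6)]
mouth 0.097 363 [array([626.1, -80. ]), array([30.6, 36.9]), np.float64(4.0)]
side 175
10 x [0.0, -0.01, 0.25] [0.0, -0.0, 0.0]
```

Emit:
step_arm --steps '[{"xyz":[-0.03,-0.01,0.25],"turn":[0,0,0],"gripper":-1},{"xyz":[0,-0.01,0.25],"turn":[0,0,0],"gripper":-1},{"xyz":[0,-0.01,0.25],"turn":[0,0,0],"gripper":-1},{"xyz":[0,-0.01,0.25],"turn":[0,0,0],"gripper":-1},{"xyz":[0,-0.01,0.25],"turn":[0,0,0],"gripper":-1},{"xyz":[0,0,0],"turn":[0,0,0],"gripper":-1},{"xyz":[0,0,0],"turn":[0,0,0],"gripper":-1}]'

```text
time_s: 16.48
position: [0.6247, -0.0798, 0.233]
tool_rot: [[0.083, -0.996, -0.042], [-0.997, -0.083, -0.003], [-0.001, 0.042, -0.999]]
ft_force: [-0.1, -0.3, -0.1]
grip_width: 0.0222
```

Emit:
step_arm --steps '[{"xyz":[0,-0.025,0.2],"turn":[0,0,0],"gripper":-1},{"xyz":[0,-0.008,0.2],"turn":[0,0,0],"gripper":-1},{"xyz":[0,-0.008,0.2],"turn":[0,0,0],"gripper":-1},{"xyz":[0,-0.008,0.2],"turn":[0,0,0],"gripper":-1},{"xyz":[0,-0.008,0.2],"turn":[0,0,0],"gripper":-1},{"xyz":[0,-0.008,0.2],"turn":[0,0,0],"gripper":-1},{"xyz":[0,-0.008,0.2],"turn":[0,0,0],"gripper":-1},{"xyz":[0,0,0],"turn":[0,0,0],"gripper":-1},{"xyz":[0,0,0],"turn":[0,0,0],"gripper":-1}]'

```text
time_s: 17.23
position: [0.6254, -0.0797, 0.1771]
tool_rot: [[0.083, -0.996, -0.041], [-0.997, -0.083, -0.003], [-0.0, 0.041, -0.999]]
ft_force: [0.2, -0.7, -0.6]
grip_width: 0.0223
```

Emit:
step_arm --steps '[{"xyz":[0,-0.004,0.1],"turn":[0,0,0],"gripper":-1},{"xyz":[0,-0.004,0.1],"turn":[0,0,0],"gripper":-1},{"xyz":[0,-0.004,0.1],"turn":[0,0,0],"gripper":-1},{"xyz":[0,-0.004,0.1],"turn":[0,0,0],"gripper":-1},{"xyz":[0,0,0],"turn":[0,0,0],"gripper":-1},{"xyz":[0,0,0],"turn":[0,0,0],"gripper":-1}]'

```text
time_s: 17.73
position: [0.6254, -0.0797, 0.1613]
tool_rot: [[0.083, -0.996, -0.041], [-0.997, -0.083, -0.003], [-0.0, 0.041, -0.999]]
ft_force: [0.7, 0.8, -0.9]
grip_width: 0.0226
```

Emit:
step_arm --steps '[{"xyz":[0,0,0.04],"turn":[0,0,0],"gripper":-1},{"xyz":[0,0,0],"turn":[0,0,0],"gripper":-1},{"xyz":[0,0,0],"turn":[0,0,0],"gripper":-1}]'

```text
time_s: 17.98
position: [0.6254, -0.0798, 0.16]
tool_rot: [[0.084, -0.996, -0.04], [-0.997, -0.083, -0.003], [0.0, 0.041, -0.999]]
ft_force: [-0.2, 0.3, 0.2]
grip_width: 0.0221
```

Clear of contact, tip about 3 mm above the floor; release, withdraw, inspect.

Emit:
step_arm --steps '[{"xyz":[0,0,0.04],"turn":[0,0,0],"gripper":-1},{"xyz":[0,0,0],"turn":[0,0,0],"gripper":-1},{"xyz":[0,0,0],"turn":[0,0,0],"gripper":0.1},{"xyz":[0,0,0],"turn":[0,0,0],"gripper":0.1},{"xyz":[0,0,0],"turn":[0,0,0],"gripper":0.1},{"xyz":[0,0,0],"turn":[0,0,0],"gripper":0.1},{"xyz":[0,0,0],"turn":[0,0,0],"gripper":0.1},{"xyz":[0,0,0],"turn":[0,0,0],"gripper":0.1},{"xyz":[0,0,0],"turn":[0,0,0],"gripper":0.1},{"xyz":[0,0,0],"turn":[0,0,0],"gripper":0.1}]'

```text
time_s: 18.82
position: [0.6254, -0.0798, 0.1583]
tool_rot: [[0.084, -0.996, -0.041], [-0.997, -0.083, -0.003], [-0.0, 0.041, -0.999]]
ft_force: [-0.2, -0.2, 0.4]
grip_width: 0.0468
```

Emit:
step_arm --steps '[{"xyz":[0,0.008,-0.2],"turn":[0,0,0],"gripper":0.1},{"xyz":[0,0.016,-0.4],"turn":[0,0,0],"gripper":0.1},{"xyz":[0,0.02,-0.5],"turn":[0,0,0],"gripper":0.1},{"xyz":[0,0.02,-0.5],"turn":[0,0,0],"gripper":0.1},{"xyz":[0,0.02,-0.5],"turn":[0,0,0],"gripper":0.1},{"xyz":[0,0.6,-0.2],"turn":[0,0,0],"gripper":0.1},{"xyz":[0,0.6,-0.1],"turn":[0,0,0],"gripper":0.1},{"xyz":[0,0.6,0],"turn":[0,0,0],"gripper":0.1},{"xyz":[0,0.6,0],"turn":[0,0,0],"gripper":0.1},{"xyz":[0,0.6,0],"turn":[0,0,0],"gripper":0.1},{"xyz":[0,0.6,0],"turn":[0,0,0],"gripper":0.1},{"xyz":[0,0,0],"turn":[0,0,0],"gripper":0.1},{"xyz":[0,0,0],"turn":[0,0,0],"gripper":0.1}]'

```text
time_s: 19.9
position: [0.4821, -0.0918, 0.2614]
tool_rot: [[0.083, -0.996, -0.039], [-0.997, -0.083, -0.004], [0.001, 0.039, -0.999]]
ft_force: [0.1, 0.5, 0.7]
grip_width: 0.0472
```

Run:
```python
from h import *
np.set_printoptions(precision=1,suppress=True)
ims=[]
for n in ('top','side','wrist'):
    im,d,K=grab(n); P=cloud(d,K)*1000; ims.append(im)
    for nm,c,lo in [('marker',(617.5,13.5),72),('peeler',(625.5,-80),107)]:
        m=(d>0)&(abs(P[...,0]-c[0])<28)&(abs(P[...,1]-c[1])<28)&(P[...,2]>lo)&(P[...,2]<200)
        S=P[m]
        if len(S)<5: continue
        print(n,nm,len(S),'zmax',np.percentile(S[:,2],99))
        for a in range(lo,lo+80,20):
            Q=S[(S[:,2]>a)&(S[:,2]<a+20)]
            if len(Q): print('  ',a,len(Q),np.percentile(Q,[5,50,95],axis=0)[:,:2].tolist())
cv2.imwrite('pics/end.png',np.hstack([cv2.resize(ims[2],(400,300)),cv2.resize(ims[1][120:270,180:380],(400,300))])[...,::-1])
```

```text
top marker 44 zmax 146.43592793668827
   72 4 [[609.7060949350613, 12.119077008908455], [610.158897699175, 16.040498337428154], [612.4769223698049, 19.893472356514135]]
   92 4 [[610.1268690249558, 6.2961179805241905], [610.5479090111039, 10.2416905664284], [613.4656782343488, 16.50688432019884]]
   112 5 [[609.8476856245068, 9.421004544069737], [610.9084354115134, 14.514351482155021], [612.2869445577388, 19.53332234778251]]
   132 31 [[611.5813617284161, 6.016956189129014], [617.3342646772287, 14.142299596389037], [624.3772667054992, 19.79083672368126]]
top peeler 57 zmax 179.91908990299973
   107 8 [[611.5388330852145, -83.60206200936655], [612.7930262151671, -74.5006817470279], [621.364844136093, -67.98523939324049]]
   127 6 [[612.2056109339865, -84.14620562491415], [613.0176793729793, -72.38885959788334], [614.8702903048074, -68.27066465622657]]
   147 6 [[611.6667128026171, -83.65276209139054], [612.6947299473368, -72.51982412478998], [618.5598220552463, -67.23077980907279]]
   167 37 [[611.640201044115, -87.42958536695197], [616.2119502055658, -78.62688405434155], [621.6153608
[... 1484 characters left out ...]
45 [[609.1223943809221, 5.736258006562819], [610.4672260815066, 9.192415818894823], [614.105889130475, 14.498063727087986]]
   132 17 [[609.2272461795254, 9.77746427702173], [609.6206164882312, 12.179306843561069], [610.1044945904314, 15.25215934919423]]
wrist peeler 479 zmax 162.08175339122906
   107 131 [[611.8116760332366, -89.73868059426793], [612.4873079407749, -80.83911113052396], [615.4733663083451, -71.15386975161528]]
   127 204 [[611.2437511349905, -90.22735246149368], [611.9788668412397, -80.23382308755522], [614.9116584377417, -69.95426713309176]]
   147 144 [[610.8620050429826, -88.50030997622035], [611.4896841385726, -80.30012858002077], [613.2343147188237, -71.90684754134813]]
```

View pics/end.png

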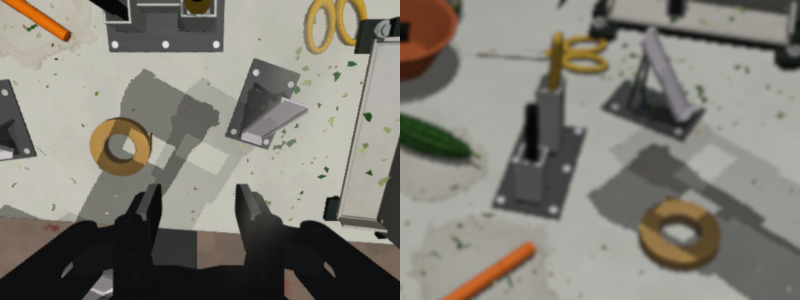

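```bash
python3 -c "
from h import *
print(order.close_job())"
```

```text
the job is handed in; nothing more can be done
None
```

The marker and the peeler are both standing in their sleeves, and I handed the job in at about 20 s of the 72 s allowed. I gripped each tool from above along its own axis, turned it upright, and lowered it into its sleeve. The peeler was also straightened by 2.3 degrees. Then I let go and backed the gripper clear.

What the last checks showed:
- **Marker:** its top is at 144 mm above the table, which means it rests on the sleeve floor. It stands upright, within about 1–2 mm of the sleeve axis.
- **Peeler:** its top is at about 178 mm, so the blade end is about 94–95 mm below the mouth. It stands nearly upright, leaning about 1 degree towards the robot.
- **Forces:** the wrist force readings after each move stayed under about 4 N, and nothing was touching the gripper at the end.
- **Beaker and gourd:** I kept the arm away from both. The gourd looked unmoved in the last picture; the beaker was out of frame there. I did not measure either one afterwards.

**Disagreements:**
- The tools lay about 10 mm from where the rests' base plates placed them. I used the positions measured on the tools themselves.
- The side camera put the sleeves about 2 mm further along y than the other views. I relied mainly on the wrist and top cameras.

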